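# Block the gaps in a specimen consignment and lock the retaining bar

### The arm

A 6-joint arm with a two-finger parallel gripper is mounted at the origin on the work surface. World frame = base frame: x ahead of the robot, y to its left, z up, the work surface at z = 0. Lengths are in mm, angles in rad, forces in N, time in s.
With the tool pointing down it reaches from about 300 to 775 mm from the base axis. Payload 14.6 kg.
Tool frame: the origin (TCP) lies on the centre line of the jaws, within the pads' length; the fingertips stand 19 mm ahead of it and the grasp point (between the pads) is the TCP (bot.tip_reach is the distance from the TCP to the fingertips, in mm); y points along the fingers, x is the direction in which the jaws open and shut, and the axes are right-handed (so a half turn about y gives the same grasp; the last joint's range is limited). The gripper opens to 85 mm and grips with 20 to 120 N. Pads are 22 mm wide; open, the fingers measure 114 mm over their backs; the gripper's body (76 mm by 85 mm) begins 54 mm behind the grasp point. The pads swing forward as they close: fully open they stand 13 mm farther back than shut.
Start: joints at [-0.067, 0.3, 1.521, -0, 1.321, -0.067], TCP at [549.991, -0.002, 250.281] pointing down, gripper open.
Joint ranges: [-3.03, 3.03], [-0.79, 2.21], [0.23, 2.52], [-1.04, 4.18], [0, 3.07], [-2.55, 2.55]. Speed limits (rad/s): [2.22, 2.22, 2.57, 3.14, 3.14, 3.14].

### API

Orientations are given as a unit quaternion [w, x, y, z].
In Python, from rig import bot gives the robot as it stands. Calls block until the motion is done:
- bot.move_to(position, orientation): joint-space move of the TCP to a pose.
- bot.servo_line(position, attitude=None, speed=150, until_force=None): straight line of the TCP; attitude=None keeps the orientation; speed is the mean speed in mm/s. With until_force (N) it stops when the force on the tool has changed by that much, and returns True; else False.
- bot.move_joints(angles): joint-space move.
- bot.move_gripper(opening, grip_force=None): finger opening in mm; grip_force is the grip in N (None keeps the last); returns when the fingers have stopped.
- bot.dwell(seconds).
- bot.ik(position, orientation): joint angles nearest the present ones, or None.
- bot.read_state(): the state.
- bot.read_camera(name): name is "scene" or "side" or "wrist"; returns a dict with "image" (400x640x3 uint8, blue, green, red), "depth" (400x640 float32, mm along the optical axis (not along the pixel's ray), 0 where there is no reading), "fovy" (degrees; the focal length in pixels is half the picture's height over the tangent of half this angle, whatever the lens; pixels are square), "cx", "cy" (the principal point, pixels), "k1" (the pictures are not rectified: a ray, as slopes to the right and down, at radius r is drawn at 1 + k1 r^2 times it, then the intrinsics apply), "eye" and "attitude" of the camera in the world; the wrist camera has in their place "mount" (4x4, takes a point from camera to tool coordinates, whose origin is the TCP and whose axes are the tool frame's). Camera axes: x right, y down, z forward; pixel columns grow to the right and rows downward; lengths in mm; the calibration is good to about 2 mm. A picture is of the moment at which its call begins: read the wrist's pose just before it.
A pose or a line that the arm cannot do raises bot.MotionError and nothing moves.
- bot.finish_job(): hands the job in, once; it reports no verdict.
The state is a dict: "clock": time; "joint_positions": joint angles; "qvel": joint speeds; "effort": joint torques, N m; "ee_pos": TCP position; "tool_rot": TCP orientation; "ft_force": force on the tool from outside, world axes, zero at the start; "moment": the same for the moment, N m; "grip_width": finger opening in mm.
Only numpy, scipy, OpenCV 4.12 (cv2) and the standard library are available. Lean on these libraries where they do the work, as an engineer would, in place of code of your own. Each camera call takes 0.05 s, during which the arm holds its last target. There are 200 camera calls.

### The job

Get this part-filled row of specimen boxes ready for the post: press in the red snap button, slide the telescopic retaining bar back until the button springs out in its other hole, then stand one blue foam brick upright in every empty place of the row, right down on the floor, so that nothing can shift. Then press the button again and slide the bar out over the row until it snaps home in the hole where it began; leave the specimen boxes in their places and do not disturb the other things on the bench.

Things in the scene. Friction and masses are not known exactly. Their poses are not given: they have to be found in the camera images.
- frame: Packing frame, fixed: open channel, 5 mm pale wooden walls, inside 51 mm (its x) by 240 mm (its y), no dividers; floor 6 mm and wall tops 24 mm above the table. Behind it (+x) a narrow board and a dark steel post, 98 mm high, at x = 255 to 275 mm, whose inner tube carries the retaining bar. Origin under the channel's middle, on the table; z up.
- bay0 (a point): Place 0 of the five in the channel: middle of that place, on the channel's floor (axes as the frame). The places lie 48 mm apart along the frame's y; here y = -96 mm.
- bay1 (a point): Place 1 of the five in the channel: middle of that place, on the channel's floor (axes as the frame). The places lie 48 mm apart along the frame's y; here y = -48 mm.
- bay2 (a point): Place 2 of the five in the channel: middle of that place, on the channel's floor (axes as the frame). The places lie 48 mm apart along the frame's y; here y = 0 mm.
- bay3 (a point): Place 3 of the five in the channel: middle of that place, on the channel's floor (axes as the frame). The places lie 48 mm apart along the frame's y; here y = 48 mm.
- bay4 (a point): Place 4 of the five in the channel: middle of that place, on the channel's floor (axes as the frame). The places lie 48 mm apart along the frame's y; here y = 96 mm.
- bar (a joint): Position of the retaining bar, m: a grey sleeve on the fixed inner tube, with a black cross bar (yellow ends) at its front: 218 mm along y, 18 wide, 12 high, underside 68 mm above the table. 0: bar out, cross bar over the channel's middle line; grows towards the post (+x); 0.08: bar back, channel clear. Stops at both, where the button locks it. Slides with 2 N; about 10 N more to start with the button pressed.
- hole_front (a point): On the sleeve's mid-line (y = 0 of the frame), 81 mm above the table, level with the 13 mm front hole in its +y wall; 55 mm behind (+x of) the cross bar's middle. Moves with it. The sleeve is 32 mm wide (y), 26 mm high (68 to 94 mm above the table) and ends 25 mm behind the rear hole, which is 80 mm behind the front one. Button in the front hole: bar = 0.08; rear: 0.
- snap (a joint): Red spring snap button (11 mm, domed) on the bar's +y side, in the fixed inner tube, always 135 mm along x from the frame's origin, 81 mm above the table: how far pressed, m. 0: out, tip 7.5 mm proud of the sleeve; 0.0075: flush (6 N; pinching the sleeve across its side walls there does it); 0.010: under the wall between holes, no need to hold it; springs out at the other hole.
- tray0: Specimen box: white card box with a wooden rim and a beetle shown on top, 45 x 45 x 58 mm high, 120 g, standing in place 0 of the channel, to be left there. Origin at the middle of its underside. May be absent, and then place 0 is a gap.
- tray1: Specimen box: white card box with a wooden rim and a beetle shown on top, 45 x 45 x 58 mm high, 120 g, standing in place 1 of the channel, to be left there. Origin at the middle of its underside. May be absent, and then place 1 is a gap.
- tray2: Specimen box: white card box with a wooden rim and a beetle shown on top, 45 x 45 x 58 mm high, 120 g, standing in place 2 of the channel, to be left there. Origin at the middle of its underside. May be absent, and then place 2 is a gap.
- tray3: Specimen box: white card box with a wooden rim and a beetle shown on top, 45 x 45 x 58 mm high, 120 g, standing in place 3 of the channel, to be left there. Origin at the middle of its underside. May be absent, and then place 3 is a gap.
- tray4: Specimen box: white card box with a wooden rim and a beetle shown on top, 45 x 45 x 58 mm high, 120 g, standing in place 4 of the channel, to be left there. Origin at the middle of its underside. May be absent, and then place 4 is a gap.
- brick0: Blue foam brick, stiff, 45 x 45 x 58 mm high, 30 g, standing upright on the table. Origin at the middle of its underside, z up. All five bricks are alike; some may be left over.
- brick1: Blue foam brick, stiff, 45 x 45 x 58 mm high, 30 g, standing upright on the table. Origin at the middle of its underside, z up. All five bricks are alike; some may be left over.
- brick2: Blue foam brick, stiff, 45 x 45 x 58 mm high, 30 g, standing upright on the table. Origin at the middle of its underside, z up. All five bricks are alike; some may be left over.
- brick3: Blue foam brick, stiff, 45 x 45 x 58 mm high, 30 g, standing upright on the table. Origin at the middle of its underside, z up. All five bricks are alike; some may be left over.
- brick4: Blue foam brick, stiff, 45 x 45 x 58 mm high, 30 g, standing upright on the table. Origin at the middle of its underside, z up. All five bricks are alike; some may be left over.
- jar: Amber jar, 52 mm across, 85 mm high, bystander (origin under its middle).
- vial: Green glass vial, 26 mm across, 60 mm high, bystander (origin under its middle).
- dish: Flat pale round dish with a beetle, 60 mm across, bystander.
- forceps: Steel forceps, 114 mm long, lying flat, bystander.
- loupe: Black hand loupe, 36 mm across, 30 mm high, bystander.
There are look-alikes about, which are no part of the job. What is shaped like the brick3 but pink or turquoise is not meant.

How it is judged (in metres and radians):
On the way, in this order (a step that is already met when the one before it is completed fails the run):
1. the bar is slid back and the button has sprung out in the other hole (value of joint bar above 0.076 m and value of joint snap below 0.002 m), for 0.2 s.
2. with the bar still back, every place of the row holds a specimen box or an upright, fully seated brick (all of step 1 and ((horizontal distance between tray0 and bay0 below 0.012 m and z of tray0 in the frame of bay0 below 0.005 m and angle between tray0's own z axis and vertical below 0.1 rad) or (horizontal distance between brick0 and bay0 below 0.012 m and z of brick0 in the frame of bay0 below 0.005 m and angle between brick0's own z axis and vertical below 0.1 rad) or (horizontal distance between brick1 and bay0 below 0.012 m and z of brick1 in the frame of bay0 below 0.005 m and angle between brick1's own z axis and vertical below 0.1 rad) or (horizontal distance between brick2 and bay0 below 0.012 m and z of brick2 in the frame of bay0 below 0.005 m and angle between brick2's own z axis and vertical below 0.1 rad) or (horizontal distance between brick3 and bay0 below 0.012 m and z of brick3 in the frame of bay0 below 0.005 m and angle between brick3's own z axis and vertical below 0.1 rad) or (horizontal distance between brick4 and bay0 below 0.012 m and z of brick4 in the frame of bay0 below 0.005 m and angle between brick4's own z axis and vertical below 0.1 rad)) and ((horizontal distance between tray1 and bay1 below 0.012 m and z of tray1 in the frame of bay1 below 0.005 m and angle between tray1's own z axis and vertical below 0.1 rad) or (horizontal distance between brick0 and bay1 below 0.012 m and z of brick0 in the frame of bay1 below 0.005 m and angle between brick0's own z axis and vertical below 0.1 rad) or (horizontal distance between brick1 and bay1 below 0.012 m and z of brick1 in the frame of bay1 below 0.005 m and angle between brick1's own z axis and vertical below 0.1 rad) or (horizontal distance between brick2 and bay1 below 0.012 m and z of brick2 in the frame of bay1 below 0.005 m and angle between brick2's own z axis and vertical below 0.1 rad) or (horizontal distance between brick3 and bay1 below 0.012 m and z of brick3 in the frame of bay1 below 0.005 m and angle between brick3's own z axis and vertical below 0.1 rad) or (horizontal distance between brick4 and bay1 below 0.012 m and z of brick4 in the frame of bay1 below 0.005 m and angle between brick4's own z axis and vertical below 0.1 rad)) and ((horizontal distance between tray2 and bay2 below 0.012 m and z of tray2 in the frame of bay2 below 0.005 m and angle between tray2's own z axis and vertical below 0.1 rad) or (horizontal distance between brick0 and bay2 below 0.012 m and z of brick0 in the frame of bay2 below 0.005 m and angle between brick0's own z axis and vertical below 0.1 rad) or (horizontal distance between brick1 and bay2 below 0.012 m and z of brick1 in the frame of bay2 below 0.005 m and angle between brick1's own z axis and vertical below 0.1 rad) or (horizontal distance between brick2 and bay2 below 0.012 m and z of brick2 in the frame of bay2 below 0.005 m and angle between brick2's own z axis and vertical below 0.1 rad) or (horizontal distance between brick3 and bay2 below 0.012 m and z of brick3 in the frame of bay2 below 0.005 m and angle between brick3's own z axis and vertical below 0.1 rad) or (horizontal distance between brick4 and bay2 below 0.012 m and z of brick4 in the frame of bay2 below 0.005 m and angle between brick4's own z axis and vertical below 0.1 rad)) and ((horizontal distance between tray3 and bay3 below 0.012 m and z of tray3 in the frame of bay3 below 0.005 m and angle between tray3's own z axis and vertical below 0.1 rad) or (horizontal distance between brick0 and bay3 below 0.012 m and z of brick0 in the frame of bay3 below 0.005 m and angle between brick0's own z axis and vertical below 0.1 rad) or (horizontal distance between brick1 and bay3 below 0.012 m and z of brick1 in the frame of bay3 below 0.005 m and angle between brick1's own z axis and vertical below 0.1 rad) or (horizontal distance between brick2 and bay3 below 0.012 m and z of brick2 in the frame of bay3 below 0.005 m and angle between brick2's own z axis and vertical below 0.1 rad) or (horizontal distance between brick3 and bay3 below 0.012 m and z of brick3 in the frame of bay3 below 0.005 m and angle between brick3's own z axis and vertical below 0.1 rad) or (horizontal distance between brick4 and bay3 below 0.012 m and z of brick4 in the frame of bay3 below 0.005 m and angle between brick4's own z axis and vertical below 0.1 rad)) and ((horizontal distance between tray4 and bay4 below 0.012 m and z of tray4 in the frame of bay4 below 0.005 m and angle between tray4's own z axis and vertical below 0.1 rad) or (horizontal distance between brick0 and bay4 below 0.012 m and z of brick0 in the frame of bay4 below 0.005 m and angle between brick0's own z axis and vertical below 0.1 rad) or (horizontal distance between brick1 and bay4 below 0.012 m and z of brick1 in the frame of bay4 below 0.005 m and angle between brick1's own z axis and vertical below 0.1 rad) or (horizontal distance between brick2 and bay4 below 0.012 m and z of brick2 in the frame of bay4 below 0.005 m and angle between brick2's own z axis and vertical below 0.1 rad) or (horizontal distance between brick3 and bay4 below 0.012 m and z of brick3 in the frame of bay4 below 0.005 m and angle between brick3's own z axis and vertical below 0.1 rad) or (horizontal distance between brick4 and bay4 below 0.012 m and z of brick4 in the frame of bay4 below 0.005 m and angle between brick4's own z axis and vertical below 0.1 rad))), for 0.2 s.
3. the bar is slid out over the row again and the button has sprung out (value of joint bar below 0.004 m and value of joint snap below 0.002 m), for 0.2 s.
At the end, for the whole second after the job is handed in: The bar is out (joint under 4 mm) with the button standing out (pressed less than 2 mm); each of the five places holds a specimen box (its own) or a brick within 12 mm of the place's middle, less than 5 mm above the channel floor and tilted less than 0.1 rad; all at rest (all of step 3 and ((horizontal distance between tray0 and bay0 below 0.012 m and z of tray0 in the frame of bay0 below 0.005 m and angle between tray0's own z axis and vertical below 0.1 rad) or (horizontal distance between brick0 and bay0 below 0.012 m and z of brick0 in the frame of bay0 below 0.005 m and angle between brick0's own z axis and vertical below 0.1 rad) or (horizontal distance between brick1 and bay0 below 0.012 m and z of brick1 in the frame of bay0 below 0.005 m and angle between brick1's own z axis and vertical below 0.1 rad) or (horizontal distance between brick2 and bay0 below 0.012 m and z of brick2 in the frame of bay0 below 0.005 m and angle between brick2's own z axis and vertical below 0.1 rad) or (horizontal distance between brick3 and bay0 below 0.012 m and z of brick3 in the frame of bay0 below 0.005 m and angle between brick3's own z axis and vertical below 0.1 rad) or (horizontal distance between brick4 and bay0 below 0.012 m and z of brick4 in the frame of bay0 below 0.005 m and angle between brick4's own z axis and vertical below 0.1 rad)) and ((horizontal distance between tray1 and bay1 below 0.012 m and z of tray1 in the frame of bay1 below 0.005 m and angle between tray1's own z axis and vertical below 0.1 rad) or (horizontal distance between brick0 and bay1 below 0.012 m and z of brick0 in the frame of bay1 below 0.005 m and angle between brick0's own z axis and vertical below 0.1 rad) or (horizontal distance between brick1 and bay1 below 0.012 m and z of brick1 in the frame of bay1 below 0.005 m and angle between brick1's own z axis and vertical below 0.1 rad) or (horizontal distance between brick2 and bay1 below 0.012 m and z of brick2 in the frame of bay1 below 0.005 m and angle between brick2's own z axis and vertical below 0.1 rad) or (horizontal distance between brick3 and bay1 below 0.012 m and z of brick3 in the frame of bay1 below 0.005 m and angle between brick3's own z axis and vertical below 0.1 rad) or (horizontal distance between brick4 and bay1 below 0.012 m and z of brick4 in the frame of bay1 below 0.005 m and angle between brick4's own z axis and vertical below 0.1 rad)) and ((horizontal distance between tray2 and bay2 below 0.012 m and z of tray2 in the frame of bay2 below 0.005 m and angle between tray2's own z axis and vertical below 0.1 rad) or (horizontal distance between brick0 and bay2 below 0.012 m and z of brick0 in the frame of bay2 below 0.005 m and angle between brick0's own z axis and vertical below 0.1 rad) or (horizontal distance between brick1 and bay2 below 0.012 m and z of brick1 in the frame of bay2 below 0.005 m and angle between brick1's own z axis and vertical below 0.1 rad) or (horizontal distance between brick2 and bay2 below 0.012 m and z of brick2 in the frame of bay2 below 0.005 m and angle between brick2's own z axis and vertical below 0.1 rad) or (horizontal distance between brick3 and bay2 below 0.012 m and z of brick3 in the frame of bay2 below 0.005 m and angle between brick3's own z axis and vertical below 0.1 rad) or (horizontal distance between brick4 and bay2 below 0.012 m and z of brick4 in the frame of bay2 below 0.005 m and angle between brick4's own z axis and vertical below 0.1 rad)) and ((horizontal distance between tray3 and bay3 below 0.012 m and z of tray3 in the frame of bay3 below 0.005 m and angle between tray3's own z axis and vertical below 0.1 rad) or (horizontal distance between brick0 and bay3 below 0.012 m and z of brick0 in the frame of bay3 below 0.005 m and angle between brick0's own z axis and vertical below 0.1 rad) or (horizontal distance between brick1 and bay3 below 0.012 m and z of brick1 in the frame of bay3 below 0.005 m and angle between brick1's own z axis and vertical below 0.1 rad) or (horizontal distance between brick2 and bay3 below 0.012 m and z of brick2 in the frame of bay3 below 0.005 m and angle between brick2's own z axis and vertical below 0.1 rad) or (horizontal distance between brick3 and bay3 below 0.012 m and z of brick3 in the frame of bay3 below 0.005 m and angle between brick3's own z axis and vertical below 0.1 rad) or (horizontal distance between brick4 and bay3 below 0.012 m and z of brick4 in the frame of bay3 below 0.005 m and angle between brick4's own z axis and vertical below 0.1 rad)) and ((horizontal distance between tray4 and bay4 below 0.012 m and z of tray4 in the frame of bay4 below 0.005 m and angle between tray4's own z axis and vertical below 0.1 rad) or (horizontal distance between brick0 and bay4 below 0.012 m and z of brick0 in the frame of bay4 below 0.005 m and angle between brick0's own z axis and vertical below 0.1 rad) or (horizontal distance between brick1 and bay4 below 0.012 m and z of brick1 in the frame of bay4 below 0.005 m and angle between brick1's own z axis and vertical below 0.1 rad) or (horizontal distance between brick2 and bay4 below 0.012 m and z of brick2 in the frame of bay4 below 0.005 m and angle between brick2's own z axis and vertical below 0.1 rad) or (horizontal distance between brick3 and bay4 below 0.012 m and z of brick3 in the frame of bay4 below 0.005 m and angle between brick3's own z axis and vertical below 0.1 rad) or (horizontal distance between brick4 and bay4 below 0.012 m and z of brick4 in the frame of bay4 below 0.005 m and angle between brick4's own z axis and vertical below 0.1 rad)) and linear speed of each of tray0, tray1, tray2, tray3, tray4, brick0, brick1, brick2, brick3, brick4 below 0.02 m/s); the robot touches nothing.
It fails at once if a specimen box is lifted out of the row (more than 20 mm) (z of tray0 in the frame of bay0 above 0.02 m or z of tray1 in the frame of bay1 above 0.02 m or z of tray2 in the frame of bay2 above 0.02 m or z of tray3 in the frame of bay3 above 0.02 m or z of tray4 in the frame of bay4 above 0.02 m).
It fails at once if a bystander is pushed more than 30 mm or tipped over (distance of any of jar, vial, dish, forceps, loupe from where it was at the start of the episode above 0.03 m or angle between any of jar, vial, dish, forceps, loupe's own z axis and vertical above 0.5 rad).
Of tray0, tray1, tray2, tray3, tray4 only 1 to 2 are there at a start; the rules pass over those that are not, and their reading is None.
At some moment in a run one of brick0, brick1, brick2, brick3, brick4 may be knocked a few centimetres aside while the robot is not near it.
Once in a run the grip may slacken for a moment while it holds something.
It also fails if it takes over 208 s, if anything falls off the work surface, if the arm or the gripper's body presses on something with over 40 N, if the wrist force passes 120 N, or if a joint passes its speed limit or range.

## Working session

There is one attempt and no reset: what is moved stays moved. The work goes in short steps, each a Python script; the robot and the scene stay as the last script left them, time stands still between calls to the robot, and variables do not carry over. Pictures are saved under pics/ and viewed, about 12 in all and at most 16, crops included, and the job is handed in when it is done.

```bash
ls; mkdir -p pics; cat > h.py <<'E'
import numpy as np, cv2
from rig import bot
from scipy.spatial.transform import Rotation as R
def rot(q): return R.from_quat([q[1],q[2],q[3],q[0]])
def quat(r):
    a=r.as_quat(); return [a[3],a[0],a[1],a[2]]
def cloud(name):
    st=bot.read_state(); c=bot.read_camera(name)
    f=200/np.tan(np.radians(c["fovy"])/2)
    K=np.array([[f,0,c["cx"]],[0,f,c["cy"]],[0,0,1]])
    v,u=np.mgrid[0:400,0:640]
    p=cv2.undistortPoints(np.stack([u,v],-1).reshape(-1,1,2).astype(float),K,np.array([c["k1"],0,0,0.])).reshape(400,640,2)
    d=c["depth"]; P=np.dstack([p[...,0]*d,p[...,1]*d,d])
    if "mount" in c:
        M=np.array(c["mount"]); P=P@M[:3,:3].T+M[:3,3]
        P=P@rot(st["tool_rot"]).as_matrix().T+np.array(st["ee_pos"])
    else:
        A=np.array(c["attitude"]); A=rot(A).as_matrix() if A.size==4 else A
        P=P@A.T+np.array(c["eye"])
    P[d<=0]=np.nan
    return c["image"],P,c
E
python3 - <<'E'
from h import *
for n in("scene","side","wrist"):
    im,P,c=cloud(n); cv2.imwrite(f"pics/{n}0.png",im); np.save(f"pics/{n}0.npy",P)
    print(n,{k:c[k] for k in c if k not in("image","depth")})
print(bot.read_state())
E
```

```text
pics
scene {'fovy': 47.245273293624734, 'cx': 319.60465225482017, 'cy': 198.41170364515813, 'k1': -0.10053897461248104, 'eye': array([1255.82067655,  470.63240485,  915.60964091]), 'attitude': array([-0.18806375,  0.44094796,  0.80535171, -0.34871986])}
side {'fovy': 55.629000113692655, 'cx': 322.30826779283007, 'cy': 211.4456672141219, 'k1': -0.03518855674921758, 'eye': array([ 342.51293497, -744.34088707,  658.23641239]), 'attitude': array([-0.44460168,  0.88747052, -0.11010531,  0.05101214])}
wrist {'fovy': 64.45047159482446, 'cx': 320.3087888642857, 'cy': 201.86136366418134, 'k1': -0.03973344387153953, 'mount': array([[ 9.99999783e-01, -5.01273934e-04,  4.26760513e-04,
        -5.65183312e-01],
       [-5.41898399e-04, -2.58664258e-01,  9.65967136e-01,
        -1.23928353e+02],
       [-3.73826455e-04, -9.65967158e-01, -2.58664473e-01,
         6.47276051e+01],
       [ 0.00000000e+00,  0.00000000e+00,  0.00000000e+00,
         1.00000000e+00]])}
{'clock': 0.15, 'joint_positions': array([-6.66465912e-02,  3.00332803e-01,  1.52143946e+00, -9.63080922e-07,
        1.32069143e+00, -6.66137607e-02]), 'qvel': array([-1.12895043e-03, -2.02702800e-03, -1.64353040e-03,  5.72931906e-04,
       -9.99549599e-04,  2.94296458e-05]), 'effort': array([ 1.15317634e-03, -5.43663168e+01, -3.61884356e+01, -9.07762978e-05,
        3.16729136e-03,  4.75633647e-05]), 'ee_pos': array([ 5.49839892e+02, -1.80833321e-02,  2.49857087e+02]), 'tool_rot': array([ 7.07126889e-01, -7.07086539e-01,  3.18817255e-04,  2.95771383e-04]), 'ft_force': array([-0.00825205,  0.03664929, -0.02290014]), 'moment': array([0.02978253, 0.02108077, 0.05113706]), 'grip_width': 85.48662846922386}
```

View pics/scene0.png

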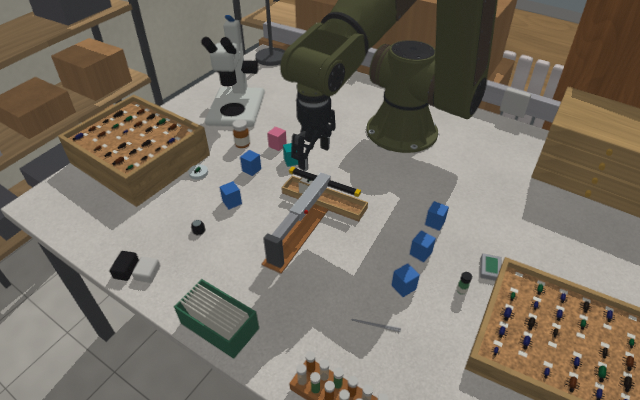

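View pics/side0.png

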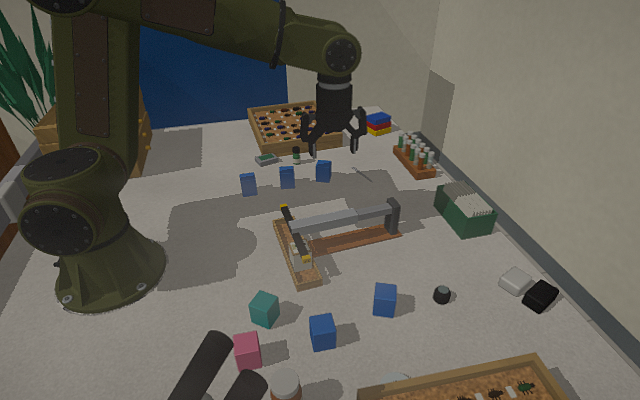

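Scene: blue bricks at (250,162), (231,195), (438,215), (423,246), (405,280). The look-alikes are pink (277,138) and turquoise (290,155). The post is at (273,248) and the bar's yellow ends at (293,170) and (356,191). Side: one white box, at about (298,250). Next I'll compute positions and take wrist views from above the frame.

```bash
cat >> h.py <<'E'
def blobs(im,P,lo,hi,zmin=20,amin=15):
    m=cv2.inRange(cv2.cvtColor(im,cv2.COLOR_BGR2HSV),lo,hi); m[~(P[...,2]>zmin)]=0
    n,l,s,ce=cv2.connectedComponentsWithStats(m)
    return [(ce[i].round(),P[l==i]) for i in range(1,n) if s[i,4]>=amin]
def tops(Q,h=58,tol=4):
    q=Q[abs(Q[:,2]-h)<tol].astype(np.float32)
    if len(q)<12: return None
    return cv2.minAreaRect(q[:,:2])
E
python3 - <<'E'
from h import *
np.set_printoptions(precision=1,suppress=True)
for n in("scene","side"):
    im=cv2.imread(f"pics/{n}0.png");P=np.load(f"pics/{n}0.npy")
    for nm,lo,hi,zm in(("blue",(100,110,50),(125,255,255),25),("yellow",(22,150,120),(35,255,255),50),("red",(0,180,90),(6,255,255),60)):
        for ce,Q in blobs(im,P,lo,hi,zm,4):
            if abs(Q[:,1]).max()<600 and Q[:,0].min()>200 and Q[:,2].max()<120: print(n,nm,ce,len(Q),np.nanmean(Q,0),"top",Q[:,2].max(),tops(Q))
    m=(P[...,2]>92)&(P[...,2]<105)&(P[...,0]>400)&(P[...,0]<850)&(abs(P[...,1])<150)
    print("post",P[m].mean(0),m.sum(),cv2.minAreaRect(P[m][:,:2].astype(np.float32)))
E
```

```text
scene blue [171. 140.] 11 [ 556.9 -520.3  104.6] top 106.35499462852943 NoneTraceback (most recent call last):
  File "<stdin>", line 7, in <module>
  File "h.py", line 29, in tops
    return cv2.minAreaRect(q[:,:2])
           ~~~~~~~~~~~~~~~^^^^^^^^^
cv2.error: OpenCV(4.12.0) /io/opencv/modules/imgproc/src/convhull.cpp:143: error: (-215:Assertion failed) total >= 0 && (depth == CV_32F || depth == CV_32S) in function 'convexHull'
```

View pics/wrist0.png

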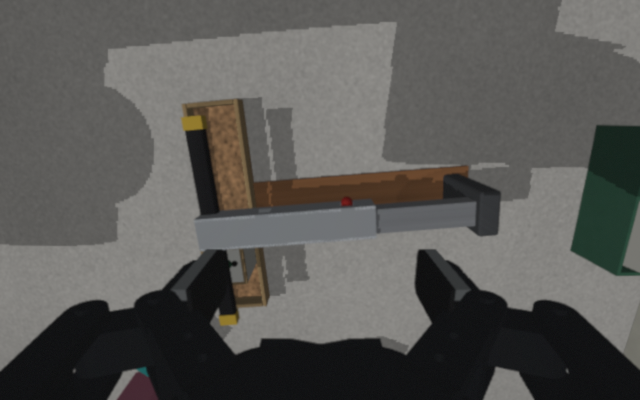

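Wrist: red button (346,202), yellow ends (193,123) and (229,320), and one box at about (238,265) on the −y side of the sleeve.

```bash
sed -i 's/minAreaRect(q\[:,:2\])/minAreaRect(np.ascontiguousarray(q[:,:2]))/' h.py
python3 - <<'E'
from h import *
np.set_printoptions(precision=1,suppress=True)
mar=lambda q: cv2.minAreaRect(np.ascontiguousarray(q[:,:2].astype(np.float32)))
for n in("scene","side","wrist"):
    im=cv2.imread(f"pics/{n}0.png");P=np.load(f"pics/{n}0.npy")
    for nm,lo,hi,zm in(("blue",(100,110,50),(125,255,255),25),("yellow",(22,150,80),(35,255,255),50),("red",(0,150,60),(8,255,255),60),("redw",(172,150,60),(180,255,255),60)):
        for ce,Q in blobs(im,P,lo,hi,zm,4):
            if abs(Q[:,1]).max()<450 and Q[:,0].min()>200 and Q[:,2].max()<120: print(n,nm,ce,len(Q),Q.mean(0),"top",Q[:,2].max(),tops(Q))
    m=(P[...,0]>400)&(P[...,0]<850)&(abs(P[...,1])<160)
    for nm,a,b in(("post",95,103),("sleeve",91,95.5),("cross",77,83),("walls",21,26),("box",62,66)):
        k=m&(P[...,2]>a)&(P[...,2]<b)
        if k.sum()>20: print(n,nm,k.sum(),P[k].mean(0),mar(P[k]))
E
```

```text
scene blue [250. 160.] 280 [ 452.9 -301.8   48.7] top 63.537249754449704 ((446.88739013671875, -306.697265625), (46.82801818847656, 47.52305603027344), 1.3631020784378052)
scene blue [230. 192.] 302 [ 598.5 -256.6   49.5] top 63.34932192220526 ((593.4462280273438, -263.59197998046875), (48.89753341674805, 42.37174606323242), 63.8319091796875)
scene blue [437. 213.] 338 [363.5 267.4  49.8] top 61.63118613803613 ((355.4187927246094, 265.7121276855469), (49.0386962890625, 43.093685150146484), 1.8036303520202637)
scene blue [423. 243.] 397 [484.7 278.2  49.6] top 61.089293099447104 ((477.8442077636719, 276.8526611328125), (44.190704345703125, 46.24628829956055), 81.81119537353516)
scene blue [406. 277.] 468 [603.8 286.7  50.2] top 62.814123674752864 ((597.0804443359375, 284.2940368652344), (44.53035354614258, 44.265342712402344), 64.71468353271484)
scene yellow [291. 170.] 27 [ 452.9 -145.9   78.5] top 82.48889089904287 None
scene yellow [357. 192.] 36 [435.4  59.4  77.6] top 83.17970727635714 None
scene red [306. 211.] 10 [576.1 -13.   84.4] top 87.69056667338373 None
scene post 231 [60
[... 2564 characters left out ...]
7977922985 None
wrist post 1675 [624.3 -26.2  96.8] ((574.3125, -34.342769622802734), (283.2192687988281, 44.543975830078125), 6.141879081726074)
wrist sleeve 6307 [528.7 -34.1  94. ] ((572.6815795898438, -28.564239501953125), (282.3693542480469, 44.50328063964844), 3.435476064682007)
wrist cross 2906 [465.3 -12.2  80. ] ((572.0453491210938, -31.222732543945312), (281.52667236328125, 218.17491149902344), 4.771812915802002)
wrist walls 1192 [466.5   4.2  23.9] ((566.9647827148438, -1.62274169921875), (276.44500732421875, 251.7097930908203), 16.98379135131836)
wrist box 578 [475.8 -83.7  64.5] ((572.5651245117188, -57.6468505859375), (300.78594970703125, 48.28780746459961), 14.775702476501465)
```

```bash
cat >> h.py <<'E'
Q0=R.from_matrix(np.array([[1,0,0],[0,0,1],[0,-1,0]]).T.T)
def down(yaw):  # tool x at world yaw (deg), tool y down
    return quat(R.from_euler('z',yaw,degrees=True)*R.from_euler('x',-90,degrees=True))
class F: O=np.array([440.3,-42.7]); yaw=4.65
def fw(x,y,z):
    a=np.radians(F.yaw); c,s=np.cos(a),np.sin(a)
    return [F.O[0]+c*x-s*y,F.O[1]+s*x+c*y,z]
def wf(P):
    a=np.radians(F.yaw); c,s=np.cos(a),np.sin(a); d=P[...,:2]-F.O
    return np.stack([c*d[...,0]+s*d[...,1],-s*d[...,0]+c*d[...,1],P[...,2]],-1)
def st(): 
    s=bot.read_state(); return s["clock"],s["ee_pos"].round(1),s["ft_force"].round(1),round(s["grip_width"],1)
E
python3 - <<'E'
from h import *
np.set_printoptions(precision=1,suppress=True)
q=down(F.yaw-90)
print(bot.ik(fw(135,0,200),q),bot.ik(fw(215,0,81),q))
bot.move_to(fw(135,0,200),q); print(st())
im,P,c=cloud("wrist"); cv2.imwrite("pics/w1.png",im); np.save("pics/w1.npy",P)
G=wf(P)
for lo,hi in(((0,150,60),(8,255,255)),((22,150,80),(35,255,255))):
    for ce,Q in blobs(im,P,lo,hi,60,10): q_=wf(Q); print(ce,len(Q),q_.mean(0),q_.min(0),q_.max(0))
k=(abs(G[...,0]-120)<40)&(abs(G[...,1])<30)&(abs(G[...,2]-94)<2.5)
for a in range(80,160,15):
    kk=k&(abs(G[...,0]-a)<4)
    if kk.sum()>5: print(a,kk.sum(),np.percentile(G[kk][:,1],[2,98]),np.median(G[kk][:,2]))
E
```

```text
[-0.1  0.4  1.5 -0.   1.2  1.4] [-0.1  0.7  1.3 -0.   1.1  1.4]
(1.4417, array([574.9, -31.7, 200.1]), array([-0.2,  0.2,  0.1]), 84.9)
[294. 201.] 58 [136.6  19.9  85.4] [131.3  18.3  82.1] [141.   22.4  87.5]
80 179 [-15.4  15.2] 94.26922323852541
95 377 [-15.1  15.5] 94.18899232883761
110 404 [-15.   15.9] 94.2161755058298
125 423 [-15.3  15.6] 94.23748220473986
140 434 [-15.1  15.5] 94.32110764145827
155 474 [-15.3  15.6] 94.26504752674504
```

View pics/w1.png

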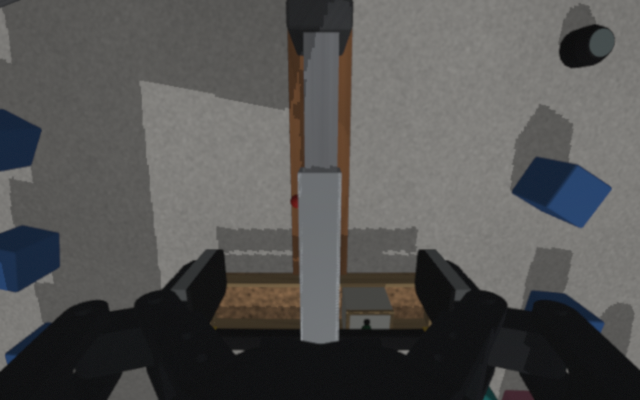

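Wrist: the red button at (294,201) is the only red thing on the sleeve. The box is at (366,310), place 1. The frame estimate agrees to about 1 mm, so I'll pinch and slide.

```bash
python3 - <<'E'
from h import *
bot.servo_line(fw(135.7,0.2,82),speed=120); print(st())
bot.move_gripper(28,60); print(st())
r=bot.servo_line(fw(135.7+83,0.2,82),speed=60,until_force=35); print(r,st(),wf(bot.read_state()["ee_pos"]))
bot.dwell(0.2); print(st())
bot.move_gripper(60); print(st(), wf(bot.read_state()["ee_pos"]))
bot.servo_line(fw(215,0,190),speed=150)
bot.move_to(fw(60,0,330),down(F.yaw-90)); print(st())
im,P,c=cloud("wrist"); cv2.imwrite("pics/w2.png",im); np.save("pics/w2.npy",P)
E
```

```text
(2.625, array([575.9, -31.5,  82.8]), array([ 0.2, -0.2, -0.4]), 85.7)
(3.1583, array([575.7, -30.8,  82.6]), array([-2.3,  6.7,  5. ]), 31.3)
True (4.5, array([655.5, -24.3,  82.6]), array([-6.9,  1.2,  9. ]), 31.3) [216.01805262   0.91571116  82.55963264]
(4.7, array([655.5, -24.3,  82.6]), array([-6.7,  1.1,  7.8]), 31.0)
(5.0917, array([655.4, -24.2,  81.5]), array([ 0.1, -0.7, -0.5]), 60.1) [215.93291005   0.97397205  81.48851675]
(6.8167, array([500.5, -37.8, 328.9]), array([-0.3, -0.2,  0.6]), 60.1)
```

View pics/w2.png

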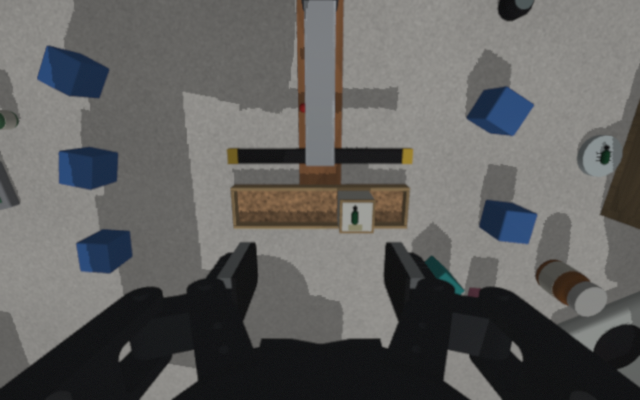

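The bar is back, with the red button showing at (302,106). Only box1 is present, at (357,213), so places 0, 2, 3 and 4 are gaps. Bricks: left (73,70), (88,165), (104,250) and right (500,110), (508,222). Turquoise is at (440,275).

```bash
cat > meas.py <<'E'
from h import *
np.set_printoptions(precision=1,suppress=True)
def bricks(im,P):
    out=[]
    for ce,Q in blobs(im,P,(100,110,50),(125,255,255),30,200):
        r=tops(Q,58.5,3)
        if r: out.append((ce,np.array(r[0]),r[1],r[2]))
    return out
if __name__=="__main__":
    im=cv2.imread("pics/w2.png");P=np.load("pics/w2.npy");G=wf(P)
    for b in bricks(im,P): print(b)
    for ce,Q in blobs(im,P,(0,150,60),(8,255,255),60,5): print("red",ce,wf(Q).mean(0),wf(Q).min(0),wf(Q).max(0))
    for nm,a,b in(("box",62,67),("walls",22.5,26)):
        k=(abs(G[...,2]-(a+b)/2)<(b-a)/2)&(abs(G[...,0])<50)&(abs(G[...,1])<140)
        g=np.ascontiguousarray(G[k][:,:2].astype(np.float32)); print(nm,k.sum(),cv2.minAreaRect(g),np.percentile(g,[1,99],axis=0),G[k][:,2].mean())
    k=(abs(G[...,2]-80)<3)&(abs(G[...,0]-80)<30)&(abs(G[...,1])<140)
    g=G[k]; print("cross",g.min(0),g.max(0),np.polyfit(g[:,1],g[:,0],1)*np.array([57.3,1]))
    k=(abs(G[...,2])<3)&(abs(G[...,0]-0)<200)&(abs(G[...,1])>140); print("table z",np.median(G[k][:,2]))
E
python3 meas.py
```

```text
(array([66., 71.]), array([596.8, 283.9]), (45.47455596923828, 44.1618766784668), 65.44368743896484)
(array([504., 111.]), array([ 591.2, -260.9]), (44.63679504394531, 44.48633575439453), 66.46382141113281)
(array([ 82., 168.]), array([477., 276.]), (44.79756164550781, 43.529212951660156), 84.17642211914062)
(array([512., 223.]), array([ 446.9, -306. ]), (44.58713912963867, 43.494056701660156), 86.96256256103516)
(array([ 99., 254.]), array([355.1, 265.5]), (44.072200775146484, 44.6165885925293), 2.0436925888061523)
red [302. 107.] [135.4  20.4  85.3] [130.6  18.7  82.6] [140.3  23.4  88.1]
box 1086 ((2.1490116119384766, -47.463172912597656), (45.08682632446289, 44.955875396728516), 89.1712646484375) [[-19.9 -69.5]
 [ 24.4 -25.4]] 64.49288740518747
walls 1477 ((1.2524394989013672, 0.16161346435546875), (61.011409759521484, 251.070556640625), 0.001519296900369227) [[ -29.1 -124.5]
 [  31.6  124.9]] 24.00110505331108
cross [  71.4 -108.4   77.1] [ 90.1 109.9  82.9] [-0.  81.6]
table z 0.2875887999366
```

```bash
cat > pick.py <<'E'
from meas import *
F.O=np.array(fw(1.2,0.2,0))[:2]
def toolf(P):
    s=bot.read_state(); return (P-s["ee_pos"])@rot(s["tool_rot"]).as_matrix()
def measure_frame():
    im,P,c=cloud("wrist"); G=wf(P)
    for nm,a,b in(("box",62,67),("walls",22.5,26)):
        k=(abs(G[...,2]-(a+b)/2)<(b-a)/2)&(abs(G[...,0])<40)&(abs(G[...,1])<140)
        g=np.ascontiguousarray(G[k][:,:2].astype(np.float32))
        if len(g)>20: print(nm,k.sum(),np.round(np.ravel(cv2.minAreaRect(g)[0]+cv2.minAreaRect(g)[1]),1),cv2.minAreaRect(g)[2],np.percentile(g,[1,99],axis=0).ravel())
    return im
def pick(xy):
    yaw0=F.yaw
    bot.move_gripper(75); bot.move_to([*xy,180],down(yaw0))
    for i in range(2):
        im,P,c=cloud("wrist"); B=[b for b in bricks(im,P) if np.hypot(*(b[1]-xy))<60]
        if not B: print("no brick",xy); return im
        b=min(B,key=lambda b:np.hypot(*(b[1]-xy))); yaw=b[3]; xy=b[1]
        yaw=(yaw-yaw0+45)%90-45+yaw0
        print("brick",xy,b[2],yaw)
        if i==0: bot.move_to([*xy,150],down(yaw))
    bot.servo_line([*xy,150],down(yaw)); bot.servo_line([*xy,40],speed=120)
    bot.move_gripper(35,35); print(st())
    bot.servo_line([*xy,190],speed=200); print(st()); return im
def held():
    im,P,c=cloud("wrist"); T=toolf(P)
    h=cv2.cvtColor(im,cv2.COLOR_BGR2HSV); m=cv2.inRange(h,(100,110,40),(125,255,255))>0
    m&=(abs(T[...,0])<30)&(abs(T[...,2])<40)&(T[...,1]<30)&(T[...,1]>-45)
    if m.sum()<100: print("not held",m.sum()); return im,None
    top=np.percentile(T[m][:,1],10); k=m&(abs(T[...,1]-top)<3)
    r=cv2.minAreaRect(np.ascontiguousarray(T[k][:,[0,2]].astype(np.float32)))
    A=np.c_[T[k][:,[0,2]],np.ones(k.sum())]; pl=np.linalg.lstsq(A,T[k][:,1],rcond=None)[0]
    print("held top",T[k][:,1].mean(),"x,z",np.round(r[0],2),np.round(r[1],1),round(r[2],1),"tilt",pl[:2].round(3),"grip",round(bot.read_state()["grip_width"],1))
    return im,(r[0][0],r[0][1],T[k][:,1].mean())
E
python3 - <<'E'
from pick import *
bot.move_to(fw(0,-20,250),down(F.yaw)); im=measure_frame(); cv2.imwrite("pics/w3.png",im)
im=pick(np.array([355.1,265.5])); cv2.imwrite("pics/w4.png",im)
im,_=held(); cv2.imwrite("pics/w5.png",im); print(st())
E
```

```text
box 1748 [  0.3 -47.   45.8  44.7] 89.09781646728516 [-22.1 -69.4  22.4 -24.7]
walls 2500 [ -0.1   0.3  61.5 249.6] 0.11784972250461578 [ -30.7 -123.8   30.2  124.7]
brick [353.2 267.4] (43.445125579833984, 44.350685119628906) 0.9590930342674273
brick [353.1 267.7] (43.57575988769531, 43.78483200073242) 1.0789265632629412
(12.025, array([353.4, 267.8,  40.6]), array([-1.7, -0.4,  6.2]), 44.6)
(12.925, array([352.7, 267.4, 189. ]), array([-0.3, -0.5, -0. ]), 44.5)
held top -17.824765756672 x,z [-0.5 -0.1] [44.5 44.9] 89.7 tilt [-0.  0.] grip 45.0
(12.975, array([352.7, 267.4, 188.8]), array([-0.1,  0.2, -0.7]), 45.0)
```

```bash
cat >> pick.py <<'E'
def place(y,x=0.2):
    q=down(F.yaw); bot.move_to(fw(x,y,150),q); im,h=held()
    if h is None: return im,False
    t=y+0.3-h[1]; z=64+h[2]
    bot.servo_line(fw(x,t,78),q,speed=200)
    r=bot.servo_line(fw(x,t,z-1.5),speed=40,until_force=10)
    s=bot.read_state(); print("contact",r,"z",s["ee_pos"][2].round(1),"want",round(z,1),s["ft_force"].round(1))
    if s["ee_pos"][2]>z+2.5: print("STUCK"); return im,False
    bot.move_gripper(58); bot.servo_line(fw(x,t,150),speed=200); print(st())
    return im,True
E
python3 - <<'E'
from pick import *
im,ok=place(0); cv2.imwrite("pics/w6.png",im)
if ok:
    bot.move_to(fw(0,-20,250),down(F.yaw)); im=measure_frame(); cv2.imwrite("pics/w7.png",im)
E
```

```text
held top -17.568794168783928 x,z [-0.6 -0.2] [45.2 44.2] 0.4 tilt [-0.  0.] grip 44.7
contact True z 46.3 want 46.4 [-0.8  0.1  4.9]
(16.4667, array([441.2, -41.9, 149.1]), array([ 0. , -0.3,  0.1]), 58.2)
box 3786 [  0.1 -23.6  45.4  92.7] 0.9180219173431396 [-21.9 -68.7  21.9  21.6]
walls 2420 [ -0.3   0.4 249.   61.5] 89.93092346191406 [ -30.7 -123.4   30.1  124.6]
```

```bash
python3 - <<'E'
from pick import *
for i,(xy,y) in enumerate((((477,276),96),((596.8,284),48),((591,-261),-96))):
    im=pick(np.array(xy,float)); cv2.imwrite(f"pics/p{i}.png",im)
    if bot.read_state()["grip_width"]<40 : print("fail pick"); break
    im,ok=place(y); cv2.imwrite(f"pics/q{i}.png",im)
    if not ok: break
else:
    bot.move_to(fw(0,-20,250),down(F.yaw)); im=measure_frame(); cv2.imwrite("pics/w8.png",im)
print(st())
E
```

```text
brick [475.6 278.4] (44.55512619018555, 43.324249267578125) -6.950569152832037
brick [475.6 278.4] (44.48957824707031, 43.42033004760742) -7.052055358886724
(20.7417, array([475.9, 278.5,  40.6]), array([-0.7,  0.3,  6.4]), 44.5)
(21.6417, array([475.1, 278.2, 188.7]), array([-0. , -0.7, -0.6]), 44.4)
held top -17.538300278097196 x,z [-0.6 -0.2] [44.8 45. ] 89.7 tilt [-0.  0.] grip 44.5
contact True z 46.4 want 46.5 [-2.1 -0.6  5.7]
(24.8167, array([433.4,  53.8, 149.1]), array([ 0.2,  0.9, -0.9]), 57.8)
brick [640.6 279.8] (44.55171585083008, 43.93349075317383) -29.70833587646485
brick [641.4 279.6] (43.89842224121094, 43.454036712646484) -29.86470794677735
(28.6167, array([641.7, 279.7,  40.8]), array([-0.4, -0.4,  4.8]), 44.7)
(29.5167, array([640.9, 279.4, 188.2]), array([-0.5,  0.1, -0.9]), 44.8)
held top -17.54685973741924 x,z [-0.6 -0. ] [44.1 45.2] 89.9 tilt [-0.  0.] grip 44.7
contact True z 46.5 want 46.5 [-1.3  0.1  6.6]
(33.0667, array([437.3,   5.8, 149.1]), array([-0.2, -0. ,  0.1]), 57.9)
brick [ 591.9 -261.4] (44.375282287597656, 44.069175720214844) -23.90169525146485
brick [ 592.4 -261.6] (44.197227478027344, 43.766090393066406) -23.742187500000007
(36.9083, array([ 592.7, -261.7,   40.7]), array([-0.9,  0.4,  5.7]), 44.6)
(37.8083, array([ 591.9, -261.3,  188.5]), array([-0.3, -0.1, -0.4]), 44.4)
held top -17.461369014147404 x,z [-0.8  0.5] [44.4 45.1] 89.6 tilt [0. 0.] grip 45.0
contact True z 46.5 want 46.5 [-0.5  0.2  4.7]
(40.85, array([ 449. , -138.1,  149. ]), array([ 0.7,  0.4, -1.4]), 58.1)
box 10258 [ -0.   -0.4  45.7 236.2] 0.06958074122667313 [ -22.2 -115.3   21.6  115.8]
walls 1991 [ -0.2   0.9  61.4 248.5] 0.008056788705289364 [ -30.7 -120.7   30.2  123.1]
(41.4667, array([442.7, -62.4, 248.4]), array([ 0. , -0.2, -0.3]), 58.0)
```

```bash
python3 - <<'E'
from pick import *
bot.move_to(fw(60,0,330),down(F.yaw-90))
im,P,c=cloud("wrist"); cv2.imwrite("pics/w9.png",im); G=wf(P)
for y in range(-96,97,48):
    k=(abs(G[...,0])<15)&(abs(G[...,1]-y)<15); print(y,np.percentile(G[k][:,2],[5,50,95]))
for ce,Q in blobs(im,P,(0,150,60),(8,255,255),60,5): print("red",ce,wf(Q).mean(0),wf(Q).min(0),wf(Q).max(0))
E
```

```text
-96 [63.  64.1 65.3]
-48 [63.4 64.9 69.3]
0 [63.  64.1 65.4]
48 [62.9 64.1 65.4]
96 [63.  64.2 65.3]
red [302. 108.] [134.4  20.2  85.3] [129.1  18.5  82.4] [138.9  22.1  88. ]
```

View pics/w9.png

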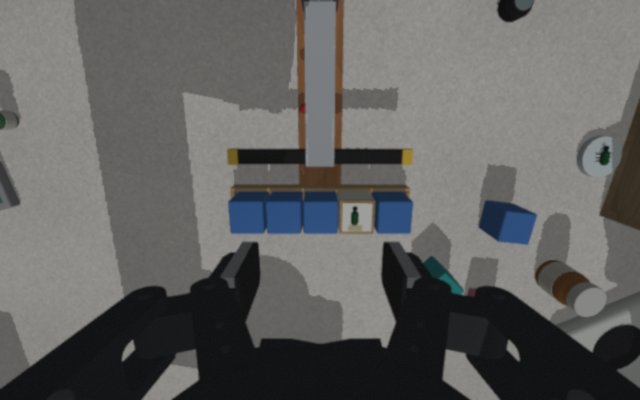

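The row is full and level: four blue bricks (x = 247, 284, 321, 393) and box1 (357,217), all tops at about 64 mm. The button is still out at (302,108). Next I'll slide the bar home.

```bash
python3 - <<'E'
from pick import *
q=down(F.yaw-90); bot.move_gripper(75)
bot.move_to(fw(134.7,0.2,190),q); bot.servo_line(fw(134.7,0.2,82),speed=120)
bot.move_gripper(28,60); print(st())
r=bot.servo_line(fw(134.7-83,0.2,82),speed=60,until_force=35); print(r,st(),wf(bot.read_state()["ee_pos"]))
bot.dwell(0.2); bot.move_gripper(70); print(st())
bot.servo_line(fw(54,0,190),speed=150)
bot.move_to(fw(100,0,330),q); bot.dwell(.3)
im,P,c=cloud("wrist"); cv2.imwrite("pics/w10.png",im); G=wf(P)
for ce,Q in blobs(im,P,(0,150,60),(8,255,255),60,5): print("red",ce,wf(Q).mean(0),wf(Q).min(0),wf(Q).max(0))
k=(abs(G[...,2]-80)<3)&(abs(G[...,0])<110)&(abs(G[...,1])<140)&(abs(G[...,1])>25)
print("cross",G[k].min(0),G[k].max(0),np.median(G[k][:,0]))
for y in range(-96,97,48):
    k=(G[...,0]>11)&(G[...,0]<20)&(abs(G[...,1]-y)<15)&(G[...,2]<72); print(y,k.sum(),np.median(G[k][:,2]) if k.any() else None)
cv2.imwrite("pics/s10.png",cloud("side")[0][130:330,180:460])
E
```

```text
(45.475, array([575.9, -30.8,  82.7]), array([-2. ,  5.8,  5.9]), 31.3)
True (46.8, array([496.1, -37.3,  82.8]), array([ 5.6,  1.4, -1.2]), 30.9) [54.9  0.7 82.8]
(47.4583, array([495.5, -37.3,  82.3]), array([ 0. , -0.5,  0.3]), 69.7)
red [302. 144.] [134.9  20.3  85.1] [131.   18.1  82.2] [139.1  23.   87.7]
cross [  -8.9 -107.    77.1] [  9.7 100.8  82.4] 1.178828888937467
-96 146 64.1188104144764
-48 152 64.75830243435416
0 0 None
48 153 64.15676128239988
96 148 64.29123253294648
```

View pics/w10.png

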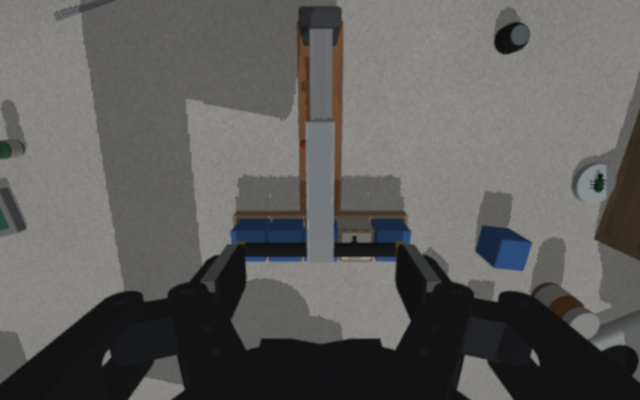

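View pics/s10.png

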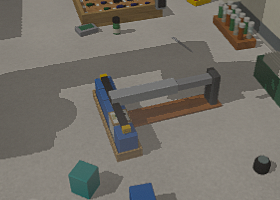

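The wrist view shows the cross bar over the row again (320,248) with the button out at (302,144). The side crop shows the full row under the bar.

```bash
python3 -c "
from h import *
bot.finish_job(); print(st())"
```

```text
the job is handed in; nothing more can be done
the job is handed in; nothing more can be done
```

The row is packed and the job is handed in, at about 48 s on the robot's clock. The hand-in gives no verdict, so what follows rests on my own checks.

- **Bar back:** I pinched the button and slid the bar back about 80 mm to its stop, where the button sprang out in its other hole.
- **Bricks:** Only the specimen box in place 1 was present. I stood four blue bricks in places 0, 2, 3 and 4; the fifth is left over where it stood. One brick had been knocked about 45 mm aside during the run; I measured it again before gripping it.
- **Bar home:** I pinched the button again and slid the bar out to its front stop.

**Last checks:**
- **Bar and button:** The cross bar is centred about 0.4 mm from the channel's middle line. The red dome stands as far out as at the start, about 23 mm from the sleeve's mid-line.
- **Row:** With the bar back, all five tops measured about 64–65 mm, which is fully seated. They read the same afterwards in places 0, 1, 3 and 4; place 2 is hidden under the sleeve, so I could not measure it again.
- **Bench:** The jar, dish, loupe and forceps stand clear in the last pictures, and the arm worked away from them. I did not measure the bystanders' positions afterwards.
- **Robot:** The gripper is open and clear, well above everything.

No check failed or disagreed.

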